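# Find and mark the high spot of a banding wheel

### The job

Find the highest spot of the banding wheel's drum (there is a lesser one too) by turning the wheel slowly with its knob and feeling how it drags against the sprung pointer, and stop with that high spot at the pointer. Then press the marking cap down to mark it there and nowhere else, and leave the wheel standing on its high spot with the cap up again. Be gentle with the wheel and the cap, and leave the other things where they are.

Things in the scene. Friction and masses are not known exactly. Their poses are not given: they have to be found in the camera images.
- stand: The truing stand: a dark steel base plate 220 x 310 x 15 mm, bolted down, that carries a round turning wheel and the pointer head. Origin: on the table, straight below the wheel's axis; z up; the pointer head stands towards its +y axis.
- wheel: The wheel: an aluminium plate 204 mm in diameter, its top 71 mm above the table, turning endlessly either way about a vertical axis and staying where it is left. Origin: on the axis, 9 mm below the plate's top. Its x axis points to the knob; nothing on it shows where the drum's spots are.
- knob (a point): The wheel's crank knob: an upright wooden cylinder 22 mm in diameter, standing from 75 to 113 mm above the table, 55 mm from the wheel's axis. It spins on its own pin, so the hand need not turn while it goes round; a 15 to 25 N grip is enough. This point: on the knob's axis, 98 mm above the table.
- drum (a point): Centre of the drum, on the wheel's axis, 51 mm above the table. The drum, radius 95 mm, is fixed under the plate, hidden by its edge, and turns with it. Anywhere round it lie one high spot, about 5 mm proud and 36 degrees wide, and a lesser one, about 2.5 mm and 26 degrees. Both are even mounds.
- gauge: The pointer head: a grey block 50 x 50 mm, its top 77 mm above the table, bolted to the base plate. Origin: centre of its underside, 150 mm from the wheel's axis, 15 mm above the table. Its -y axis points to the wheel's axis.
- pointer (a point): Where the sprung pointer, a steel pin sticking out of the pointer head, rubs on the round drum under the plate: about 2 N on the round part, 11.8 N on the high spot's top, under 8 N on the lesser one. At the knob the wheel drags a little; it turns several N heavier while a spot climbs onto the pointer, and goes light or pulls ahead just past its top. Good within about 6 degrees.
- marker_top (a point): Centre of the top of the marking cap, a black push cap of 22 mm diameter in a round steel collar on top of the pointer head. Pressed down, it marks the drum at the pointer.
- marker (a joint): Travel of the marking cap: 0 up, 0.006 m fully down; sprung, fully down takes about 5 N; it marks from 4.5 mm on.
- cup: bystander: the paper cup; leave it alone.
- jar: bystander: the jar; leave it alone.
- spatula: bystander: the spatula; leave it alone.
- brush: bystander: the brush; leave it alone.
- water: bystander: the water bottle; leave it alone.
- cup2: bystander: the second cup; leave it alone.
- dish: bystander: the dish; leave it alone.
- paint: bystander: the paint bottle; leave it alone.

How it is judged (in metres and radians):
On the way, in this order (a step that is already met when the one before it is completed fails the run):
1. the high spot is stopped at the pointer (contact force between stand and gauge above 10.6 N and angular speed of wheel below 0.05 rad/s), for 0.2 s.
2. the marking cap is pressed with the high spot at the pointer (contact force between stand and gauge above 10.3 N and value of joint marker above 0.0045 m), for 0.05 s.
At the end, for the whole second after the job is handed in: The wheel stands still with the top of its high spot at the pointer (the pointer presses on the drum with more than 10.6 N, that is within about 6 degrees), the marking cap has been pressed there and is up again, and the other things are where they were (all of step 1 and value of joint marker below 0.0015 m); the robot touches nothing.
It fails at once if the drum is marked anywhere but at its high spot (value of joint marker above 0.0045 m and not (contact force between stand and gauge above 10 N)).
It fails at once if a bystander is disturbed (moved by more than 15 mm) (distance of any of cup, jar, spatula, brush, water, cup2, dish, paint from where it was at the start of the episode above 0.015 m).
It fails at once if the wheel or its knob is strained (fingers on it with over 90 N, both together) (contact force between the fingers and wheel above 90 N).
It fails at once if the cap or the pointer head is pressed with over 30 N (contact force between the fingers and gauge above 30 N).
It fails at once if the wheel is spun fast (over 5 rad/s) (angular speed of wheel above 5 rad/s).
It also fails if it takes over 72 s, if anything falls off the work surface, if the arm or the gripper's body presses on something with over 40 N, if the wrist force passes 120 N, or if a joint passes its speed limit or range.

### The arm

A 6-joint arm with a two-finger parallel gripper is mounted at the origin on the work surface. World frame = base frame: x ahead of the robot, y to its left, z up, the work surface at z = 0. Lengths are in mm, angles in rad, forces in N, time in s.
With the tool pointing down it reaches from about 325 to 900 mm from the base axis. Payload 6.1 kg.
Tool frame: the origin (TCP) lies midway between the tips of the shut fingers; the grasp point (between the pads) lies 19 mm behind it; z points along the fingers, y is the line along which they close (so a half turn about z gives the same grasp; the last joint's range is limited). The gripper opens to 87 mm and grips with 3 to 60 N. Pads are 19 mm wide; open, the fingers measure 117 mm over their backs; the gripper's body (75 mm by 190 mm) begins 51 mm behind the grasp point.
Start: joints at [-1.253, 0.22, 1.526, -0, 1.395, -0.126], TCP at [268.351, -564.45, 222.538] pointing down, gripper open.
Joint ranges: [-2.98, 2.98], [-0.91, 2.08], [0.09, 2.57], [-1.24, 4.39], [0.2, 2.65], [-2.68, 2.68]. Speed limits (rad/s): [2.57, 2.57, 3.01, 3.14, 3.14, 3.14].

### API

Orientations are given as a rotation vector (axis times angle).
In Python, from station import arm gives the robot as it stands. Calls block until the motion is done:
- arm.move_pose(position, orientation): joint-space move of the TCP to a pose.
- arm.servo_line(position, frame=None, speed=150, guard=None): straight line of the TCP; frame=None keeps the orientation; speed is the mean speed in mm/s. With guard (N) it stops when the force on the tool has changed by that much, and returns True; else False.
- arm.set_joints(angles): joint-space move.
- arm.command_gripper(opening, f_grip=None): finger opening in mm; f_grip is the grip in N (None keeps the last); returns when the fingers have stopped.
- arm.hold(seconds).
- arm.solve_ik(position, orientation): joint angles nearest the present ones, or None.
- arm.state(): the state.
- arm.camera(name): name is "scene" or "top" or "wrist"; returns (picture, depth): 480x640x3 uint8, red, green, blue; 480x640 float32, mm along the optical axis (not along the pixel's ray), 0 where there is no reading.
- arm.camera_params(name): a dict with "vfov" (degrees; the focal length in pixels is half the picture's height over the tangent of half this angle, whatever the lens; pixels are square), "cx", "cy" (the principal point, pixels), "k1" (the pictures are not rectified: a ray, as slopes to the right and down, at radius r is drawn at 1 + k1 r^2 times it, then the intrinsics apply), "R" (3x3) and "t" (3): a world point X has camera coordinates R X + t. Camera axes: x right, y down, z forward; pixel columns grow to the right and rows downward; lengths in mm; the calibration is good to about 2 mm. A picture is of the moment at which its call begins: read the wrist's pose just before it. camera_params takes no time and is no camera call; for the wrist camera it gives the pose at the moment of the call.
A pose or a line that the arm cannot do raises arm.IKError and nothing moves.
- arm.job_done(): hands the job in; it is judged then, once.
Trained networks look in the newest picture that a camera, given by its name, has taken for a name from the list of things; names that differ only in an ending like _2 or _b are one class to them, and where a whole thing is asked for, a point or a joint stands for the part that bears it (a point fixed in the world has none). Each returns a list of dicts, best first, with "conf" (0 to 1); they miss things now and then, are a little off and sometimes report something else, mostly with a low value. They report only what shows in the picture. A call takes as long as a camera call.
- arm.boxes_of(camera, name): "extent" ([left, top, width, height] in pixels, round what is visible of it).
- arm.pinpoint(camera, name): "pixel" ([row, column] in pixels: a listed point, or the origin of a listed thing).
The state is a dict: "time_s": time; "qpos": joint angles; "qd": joint speeds; "joint_efforts": joint torques, N m; "ee_pos": TCP position; "tool_rot": TCP orientation; "force": force on the tool from outside, world axes, zero at the start; "moment": the same for the moment, N m; "gripper_width": finger opening in mm; "gripper_force": force on a finger pad.
Only numpy, scipy, OpenCV 4.12 (cv2) and the standard library are available. Lean on these libraries where they do the work, as an engineer would, in place of code of your own. Each camera call takes 0.05 s, during which the arm holds its last target. There are 200 camera calls.

## Working session

There is one attempt and no reset: what is moved stays moved. The work goes in short steps, each a Python script; the robot and the scene stay as the last script left them, time stands still between calls to the robot, and variables do not carry over. Pictures are saved under pics/ and viewed, at most 10 in all, crops included, and the job is handed in when it is done.

```bash
mkdir -p pics; cat > h.py <<'E'
import numpy as np, cv2
from station import arm
def ray(cam,pix,p=None):
    p=p or arm.camera_params(cam); f=240/np.tan(np.radians(p["vfov"])/2)
    r,c=pix; d=np.array([(c-p["cx"])/f,(r-p["cy"])/f]); u=d.copy()
    for _ in range(20): u=d/(1+p["k1"]*(u@u))
    R=np.array(p["R"]);t=np.array(p["t"])
    v=R.T@np.array([u[0],u[1],1]); return -R.T@t, v   # origin, dir per unit depth
def tri(rs):
    A=np.zeros((3,3));b=np.zeros(3)
    for o,v in rs:
        v=v/np.linalg.norm(v);P=np.eye(3)-np.outer(v,v);A+=P;b+=P@o
    x=np.linalg.solve(A,b)
    return x,[np.linalg.norm(np.cross(x-o,v/np.linalg.norm(v))) for o,v in rs]
def atz(o,v,z): return o+v*(z-o[2])/v[2]
def save(cam,n):
    im,d=arm.camera(cam); cv2.imwrite(f"pics/{n}.png",im[:,:,::-1]); return im,d
E
python3 - <<'E'
from h import *
for c in("scene","top"):
    im,d=save(c,c+"1")
    print(c,{k:np.round(v,3).tolist() for k,v in arm.camera_params(c).items()})
    for n in("knob","marker_top","wheel","gauge","stand"):
        for q in arm.pinpoint(c,n)[:2]:
            r,cc=q["pixel"]; o,v=ray(c,q["pixel"]); dd=d[int(np.clip(r,0,479)),int(np.clip(cc,0,639))]
            print(n,np.round(q["pixel"],1),round(q["conf"],2),np.round(o+v*dd,1))
a=cv2.imread("pics/scene1.png");b=cv2.imread("pics/top1.png")
print({k:np.round(v,3).tolist() for k,v in arm.state().items()})
E
```

```text
scene {'vfov': 51.891, 'cx': 320.482, 'cy': 236.373, 'k1': 0.0, 'R': [[0.288, 0.957, 0.014], [0.795, -0.231, -0.562], [-0.534, 0.173, -0.827]], 't': [-166.473, -393.492, 1996.998]}
knob [229.9 338.7] 0.95 [536.6  75.7  66.4]
marker_top [215.4 354.2] 0.41 [515.9 135.7  99.3]
wheel [245.  322.4] 0.92 [584.7   3.3  74.6]
gauge [227.2 352.5] 0.88 [533.6 126.6  58. ]
stand [255.1 319.2] 0.91 [618.  -17.6  72.5]
top {'vfov': 46.611, 'cx': 320.387, 'cy': 239.633, 'k1': 0.019, 'R': [[0.01, -1.0, -0.003], [-0.993, -0.01, -0.116], [0.116, 0.004, -0.993]], 't': [17.249, 593.292, 1579.611]}
knob [245.9 308.7] 0.93 [566.6  55.  109.1]
marker_top [266.5 275.9] 0.36 [510.1 146.   90.3]
wheel [248.6 327. ] 0.76 [562.9   4.2  77. ]
gauge [272.6 280.8] 0.8 [ 405.2   16.8 1638. ]
stand [249.8 323.3] 0.8 [559.8  14.6  73.3]
{'time_s': 0.6, 'qpos': [-1.253, 0.22, 1.527, 0.0, 1.395, -0.126], 'qd': [0.002, -0.001, -0.0, -0.001, 0.0, 0.0], 'joint_efforts': [-0.001, -49.424, -38.75, 0.07, 0.047, -0.0], 'ee_pos': [268.34, -564.468, 222.559], 'tool_rot': [3.065, 0.691, 0.0], 'force': [0.087, -0.413, 0.192], 'moment': [0.003, -0.001, -0.008], 'gripper_force': 0.0, 'gripper_width': 86.899}
```

View pics/scene1.png

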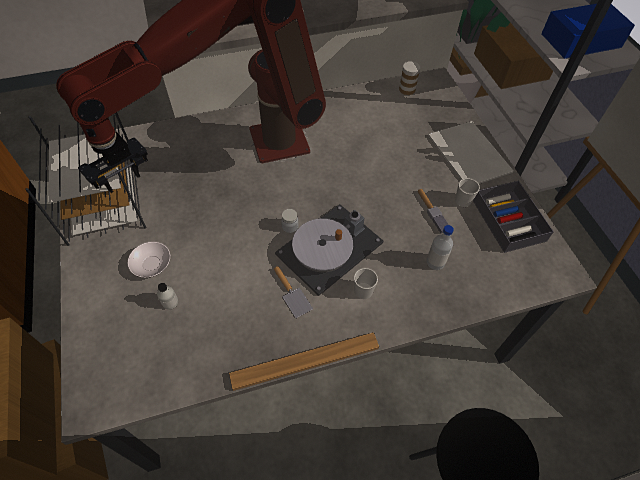

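View pics/top1.png

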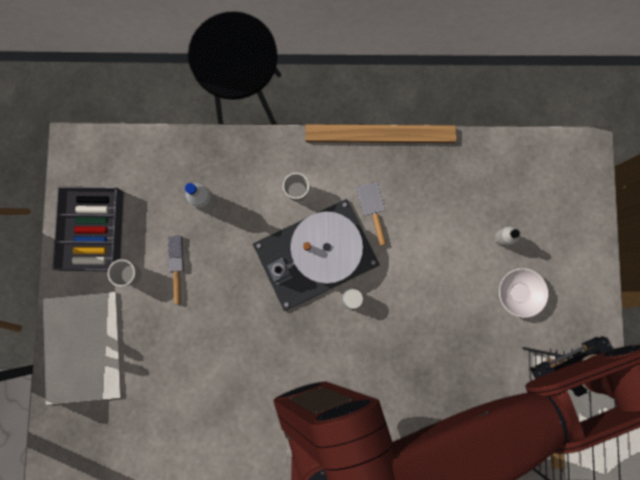

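The scene picture shows the stand with the wheel at about (245,322), the knob at (235,338) and the cap at (215,354). The top picture shows the knob at (246,308), a dark hub at (247,327) and the cap at (268,277). A white cup and a spatula sit close to the stand. Next I'll take two wrist views from closer in.

```bash
python3 - <<'E'
from h import *
p=arm.state()["ee_pos"]
arm.servo_line([p[0],p[1],420])
def rot(a): return [np.pi*np.cos(a),np.pi*np.sin(a),0]
for a in np.linspace(-1.5,1.5,13):
    q=arm.solve_ik([560,55,100],rot(a)); print(round(a,2),None if q is None else np.round(q,2))
rs={}
for i,xy in enumerate([(480,0),(560,130)]):
    arm.move_pose([*xy,400],rot(0.)) if i==0 else arm.servo_line([*xy,400])
    P=arm.camera_params("wrist"); im,d=save("wrist",f"w{i}")
    print(np.round(arm.state()["qpos"],2),np.round(-np.array(P["R"]).T@P["t"],0))
    for n in("knob","marker_top","wheel","gauge","stand","drum"):
        for q in arm.pinpoint("wrist",n)[:1]:
            o,v=ray("wrist",q["pixel"],P); r,c=np.clip(np.round(q["pixel"]).astype(int),0,[479,639])
            rs.setdefault(n,[]).append((o,v)); print(n,np.round(q["pixel"]),round(q["conf"],2),np.round(o+v*d[r,c],1))
for n in rs:
    if len(rs[n])>1: x,e=tri(rs[n]); print("TRI",n,np.round(x,1),np.round(e,1))
print(arm.state()["time_s"])
E
```

```text
-1.5 [-0.04  0.19  1.8  -0.    1.15 -1.75]
-1.25 [-0.04  0.19  1.8  -0.    1.15 -2.25]
-1.0 None
-0.75 None
-0.5 [-0.04  0.19  1.8  -0.    1.15  2.53]
-0.25 [-0.04  0.19  1.8  -0.    1.15  2.03]
0.0 [-0.04  0.19  1.8  -0.    1.15  1.53]
0.25 [-0.04  0.19  1.8  -0.    1.15  1.03]
0.5 [-0.04  0.19  1.8  -0.    1.15  0.53]
0.75 [-0.04  0.19  1.8  -0.    1.15  0.03]
1.0 [-0.04  0.19  1.8  -0.    1.15 -0.47]
1.25 [-0.04  0.19  1.8  -0.    1.15 -0.97]
1.5 [-0.04  0.19  1.8  -0.    1.15 -1.47]
[-0.17 -0.19  1.61 -0.    1.72  1.41] [556.  -0. 563.]
knob [109. 252.] 0.72 [568.5  62.8 112.2]
marker_top [170. 181.] 0.92 [506.3 143.8  99.4]
wheel [109. 252.] 0.16 [568.1  62.8 112.3]
gauge [162. 199.] 0.57 [513.7 128.   83.6]
stand [112. 308.] 0.85 [565.9   7.7  77.7]
drum [112. 306.] 0.74 [565.5   9.   77.3]
[ 0.09  0.05  1.39 -0.    1.7   1.66] [635. 130. 563.]
knob [185. 376.] 0.73 [571.4  65.4 114.7]
marker_top [240. 302.] 0.66 [507.6 144.9  97.6]
wheel [177. 417.] 0.56 [575.6  14.3  78.5]
gauge [228. 305.] 0.6 [519.5 141.1  90.9]
stand [175. 406.] 0.73 [576.6  24.9  71. ]
drum [184. 412.] 0.88 [567.3  19.2  78.7]
TRI knob [569.2  63.9 102.6] [0.5 0.5]
TRI marker_top [506.1 145.2  94. ] [0.5 0.5]
TRI wheel [577.8  46.6 193.9] [12.9 12.9]
TRI gauge [508.1 141.3  37.6] [1.9 1.9]
TRI stand [567.7   9.1  -3.4] [0. 0.]
TRI drum [564.5  10.6  46.2] [2. 2.]
6.0917
```

```bash
python3 - <<'E'
from h import *
P=arm.camera_params("wrist"); im,d=arm.camera("wrist")
f=240/np.tan(np.radians(P["vfov"])/2)
c,r=np.meshgrid(np.arange(640),np.arange(480)); X=np.stack([(c-P["cx"])/f,(r-P["cy"])/f],-1)
U=X.copy()
for _ in range(10): U=X/(1+P["k1"]*(U**2).sum(-1,keepdims=True))
C=np.concatenate([U,np.ones((480,640,1))],-1)*d[...,None]
W=(C-P["t"])@np.array(P["R"])
rr=np.hypot(W[...,0]-565,W[...,1]-12)
z=W[...,2]; m=(d>0)&(rr<130)
print(np.histogram(z[m],bins=np.arange(0,130,5)))
pm=(m&(z>65)&(z<84)).astype(np.uint8)
n,l,st,ce=cv2.connectedComponentsWithStats(pm); k=1+np.argmax(st[1:,4])
pts=np.argwhere(l==k); cnt=max(cv2.findContours((l==k).astype(np.uint8),cv2.RETR_EXTERNAL,cv2.CHAIN_APPROX_NONE)[0],key=cv2.contourArea)[:,0]
zp=np.median(z[l==k]); xy=[]
o=-np.array(P["R"]).T@P["t"]
for cc,r_ in cnt:
    v=W[r_,cc]-o; xy.append((o+v*(zp-o[2])/v[2])[:2])
print(zp,cv2.minEnclosingCircle(np.float32(xy)))
from scipy.optimize import least_squares
print(least_squares(lambda p:np.hypot(*(np.array(xy)-p[:2]).T)-p[2],[565,12,102],loss="soft_l1").x)
for nm,xyc,lo in(("knob",(569,64),104),("mark",(506.5,145),89)):
    k=(d>0)&(np.hypot(W[...,0]-xyc[0],W[...,1]-xyc[1])<20)&(z>lo)
    print(nm,np.median(W[k],0),W[k].min(0),W[k].max(0),k.sum())
cv2.imwrite("pics/crop.png",cv2.resize(im[60:340,160:540,::-1],None,fx=2,fy=2))
E
```

```text
(array([  897,     2,  1598,  4269,    44,    17,    13,     7,    14,
          16,    69,   129,    14,   990, 22859,   618,    22,    40,
          25,    17,    14,    16,   311,     9,     0]), array([  0,   5,  10,  15,  20,  25,  30,  35,  40,  45,  50,  55,  60,
        65,  70,  75,  80,  85,  90,  95, 100, 105, 110, 115, 120, 125]))
71.5988900085082 ((569.8261108398438, 9.82392406463623), 101.88995361328125)
[569.89784406   9.73310799 100.8558606 ]
knob [571.20238498  81.18601118 471.12097252] [558.54645676  54.41075368 104.83143479] [587.86927713  83.99890737 503.78091478] 5142
mark [505.58519155 143.7658877   91.31261047] [486.86747726 125.48422206  89.00621004] [521.61267764 162.3871454  101.88942584] 605
```

View pics/crop.png

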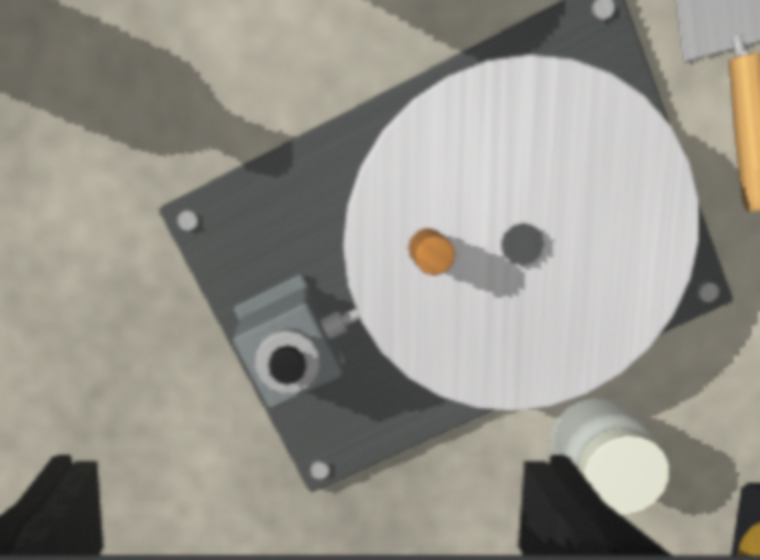

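The crop shows the knob at (432,252), the hub at (523,244), the cap in its collar at (287,363) and the jar at lower right. The plate fit puts the wheel axis at (569.5,9.8), the knob at (570,64.5) and the cap at (506,144.5). That gives distances of 55 and 149 mm, which match the description. Next I'll grip the knob and start cranking.

```bash
cat >> h.py <<'E'
import json
Z=79.
def crank(C,deg,step=3.,speed=22,r=None,bias=np.zeros(3),k=0.02,log="log.jsonl",stop=None):
    C=np.array(C,float); s=arm.state(); e=np.array(s["ee_pos"])[:2]-C
    th=np.arctan2(e[1],e[0]); r=r or np.hypot(*e); n=int(round(abs(deg)/step)); out=[]
    for i in range(n):
        th+=np.radians(step)*np.sign(deg); u=np.array([np.cos(th),np.sin(th)]); t=np.array([-u[1],u[0]])
        arm.servo_line([*(C+r*u),Z],speed=speed); s=arm.state()
        F=(np.array(s["force"])-bias)[:2]; e=np.array(s["ee_pos"])[:2]-C
        a=np.degrees(np.arctan2(e[1],e[0])); row=[round(float(x),2) for x in(s["time_s"],np.degrees(th),a,np.hypot(*e),F@t,F@u,s["gripper_force"])]
        out.append(row); open(log,"a").write(json.dumps(row)+"\n")
        r+=float(np.clip(k*(F@u),-.4,.4))
        if abs(F@u)>35 or abs(F@t)>40: print("STOP force");break
    return np.array(out),r
E
python3 - <<'E'
from h import *
R0=[np.pi,0,0]
arm.command_gripper(40,20)
arm.move_pose([570.3,64.5,150],R0)
print(arm.servo_line([570.3,64.5,Z],speed=100,guard=12))
b=np.array(arm.state()["force"]); arm.command_gripper(0,20); s=arm.state()
print(b.round(2),np.round(s["force"],2),np.round(s["ee_pos"],2),s["gripper_width"],s["gripper_force"],s["time_s"])
np.save("bias.npy",b)
if s["gripper_width"]>15:
    o,r=crank([569.5,9.8],15,r=55,bias=b); print(o,r)
E
```

```text
False
[0.31 0.17 0.94] [-0.66 -4.43  2.97] [570.72  63.69  79.58] 21.17796242944759 19.999168845824897 9.5167
[[ 9.7800e+00  9.1700e+01  9.1040e+01  5.3870e+01 -4.1000e-01 -6.7200e+00
   2.0000e+01]
 [ 1.0060e+01  9.4700e+01  9.4040e+01  5.3750e+01  1.3000e-01 -6.4700e+00
   2.0000e+01]
 [ 1.0340e+01  9.7700e+01  9.7010e+01  5.3650e+01  1.4000e-01 -6.0700e+00
   2.0000e+01]
 [ 1.0620e+01  1.0070e+02  1.0000e+02  5.3560e+01 -7.0000e-02 -4.8800e+00
   2.0000e+01]
 [ 1.0910e+01  1.0370e+02  1.0295e+02  5.3430e+01 -1.5000e-01 -4.8300e+00
   2.0000e+01]] 54.42070128524353
```

```bash
python3 - <<'E'
from h import *
b=np.load("bias.npy"); np.set_printoptions(suppress=True,linewidth=120)
o,r=crank([569.5,9.8],120,step=4,speed=40,r=54.4,bias=b); print(o[:,[0,2,3,4,5]],r)
E
```

```text
[[  11.16  106.36   53.33    0.31   -6.05]
 [  11.41  110.48   53.2     1.03   -4.92]
 [  11.66  114.43   53.11    1.33   -5.86]
 [  11.91  118.18   52.98    0.39   -5.64]
 [  12.16  122.12   52.92    0.6    -4.96]
 [  12.41  125.79   52.81   -0.04   -5.36]
 [  12.66  129.39   52.73   -2.11   -5.05]
 [  12.91  133.61   52.69   -1.06   -4.43]
 [  13.16  138.24   52.68    0.28   -4.57]
 [  13.41  143.     52.66    2.29   -3.88]
 [  13.66  147.74   52.6     4.36   -5.34]
 [  13.91  152.38   52.63    7.9    -3.67]
 [  14.16  155.45   52.64    3.65   -3.67]
 [  14.41  158.89   52.64    0.86   -3.89]
 [  14.66  162.87   52.66    0.32   -2.32]
 [  14.91  166.84   52.68    0.73   -3.26]
 [  15.16  170.81   52.74    0.63   -2.42]
 [  15.41  174.74   52.8     1.21   -1.84]
 [  15.66  178.71   52.84    0.96   -1.44]
 [  15.91 -177.33   52.94    0.96   -0.46]
 [  16.16 -173.38   53.02    0.53   -0.32]
 [  16.41 -169.42   53.08    1.02    0.72]
 [  16.66 -165.46   53.2     1.27    0.03]
 [  16.91 -161.53   53.29    0.26    1.77]
 [  17.16 -157.55   53.41    1.12    2.34]
 [  17.41 -153.57   53.51    0.55    2.46]
 [  17.66 -149.58   53.66    0.99    3.12]
 [  17.91 -145.59   53.8    -0.14    4.3 ]
 [  18.16 -141.57   53.94    0.63    5.29]
 [  18.41 -137.6    54.1    -0.11    3.18]] 53.276916293076916
```

```bash
python3 - <<'E'
from h import *
b=np.load("bias.npy"); np.set_printoptions(suppress=True,linewidth=120)
o,r=crank([569.5,9.8],184,step=4,speed=40,r=53.3,bias=b); print(o[:,[0,2,3,4,5]],r)
E
```

```text
[[  18.66 -134.15   54.22   -0.4     3.91]
 [  18.91 -130.1    54.38   -0.1     5.29]
 [  19.16 -126.03   54.55   -0.22    5.3 ]
 [  19.41 -122.02   54.71   -0.3     6.07]
 [  19.66 -117.98   54.88    0.28    7.05]
 [  19.91 -113.97   55.04   -0.03    6.65]
 [  20.16 -109.92   55.19   -0.18    6.76]
 [  20.41 -105.86   55.38   -0.32    6.8 ]
 [  20.66 -101.84   55.55   -0.08    6.16]
 [  20.91  -97.83   55.72    0.29    7.02]
 [  21.16  -93.78   55.89    0.89    6.28]
 [  21.41  -89.76   56.04    1.41    7.61]
 [  21.66  -85.7    56.2    -0.84    6.76]
 [  21.91  -81.69   56.34    0.62    7.2 ]
 [  22.16  -77.69   56.46    0.24    7.13]
 [  22.41  -73.67   56.6     1.1     7.26]
 [  22.66  -69.62   56.73    0.61    7.42]
 [  22.91  -65.6    56.85    1.11    5.48]
 [  23.16  -61.54   56.95    0.99    7.69]
 [  23.41  -57.54   57.05   -0.84    7.2 ]
 [  23.66  -53.52   57.13    0.98    6.73]
 [  23.91  -49.49   57.22    0.78    7.07]
 [  24.16  -45.41   57.29    0.4     5.5 ]
 [  24.41  -41.38   57.31    1.4     5.86]
 [  24.66  -37.33   57.36    1.23    4.73]
 [  24.91  -33.3    57.37
[... 196 characters left out ...]
.16  -13.03   57.32   -0.08    3.74]
 [  26.41   -8.98   57.26   -0.56    3.42]
 [  26.66   -4.96   57.22    0.61    2.36]
 [  26.91   -0.93   57.17    0.3     1.79]
 [  27.16    3.01   57.07    1.07    1.  ]
 [  27.41    7.37   56.99    1.8    -0.32]
 [  27.66   11.6    56.88    0.9    -0.1 ]
 [  27.91   16.07   56.75    3.2    -0.47]
 [  28.16   19.42   56.64    1.24   -0.58]
 [  28.41   23.34   56.52   -0.3    -1.57]
 [  28.66   27.33   56.39    1.02   -2.36]
 [  28.91   31.33   56.28    0.02   -2.73]
 [  29.16   35.34   56.11   -0.09   -3.76]
 [  29.41   39.33   55.96    0.69   -4.21]
 [  29.66   43.32   55.78    0.13   -4.  ]
 [  29.91   47.3    55.64    0.07   -4.17]] 56.73059155114438
```

```bash
python3 - <<'E'
from h import *
from scipy.optimize import least_squares
b=np.load("bias.npy"); np.set_printoptions(suppress=True,linewidth=120)
L=np.array([json.loads(l) for l in open("log.jsonl")]); a=np.radians(L[:,2])
xy=np.c_[569.5+L[:,3]*np.cos(a),9.8+L[:,3]*np.sin(a)]
f=least_squares(lambda p:np.hypot(*(xy-p[:2]).T)-p[2],[569.5,9.8,55]).x; print(f)
C=f[:2]; e=np.array(arm.state()["ee_pos"])[:2]-C; t0=np.degrees(np.arctan2(e[1],e[0])); print(t0)
r=f[2]
o,r=crank(C,112-t0,step=(112-t0)/12,speed=55,r=r,bias=b,log="log2.jsonl")
for d in(55,-55):
    o,r=crank(C,d,step=2.5,speed=22,r=r,bias=b,log="log2.jsonl"); print(o[:,[0,1,2,3,4,5]],r)
E
```

```text
[571.64523121   8.72911087  55.00324208]
49.696678785115054
[[ 33.21 115.31 115.67  54.93   0.93  -1.31]
 [ 33.47 117.81 118.14  54.96   0.29  -0.85]
 [ 33.73 120.31 120.12  54.9   -1.26  -1.05]
 [ 33.98 122.81 122.24  54.9   -2.5   -0.69]
 [ 34.24 125.31 124.26  54.9   -4.44  -2.5 ]
 [ 34.5  127.81 126.37  54.92  -4.86  -1.29]
 [ 34.76 130.31 128.57  54.91  -6.29  -0.65]
 [ 35.02 132.81 130.72  54.9   -7.87  -1.85]
 [ 35.27 135.31 133.45  54.88  -6.3   -1.02]
 [ 35.53 137.81 135.92  54.88  -7.05  -1.98]
 [ 35.79 140.31 138.46  54.9   -6.13  -1.16]
 [ 36.05 142.81 141.41  54.9   -4.    -0.91]
 [ 36.31 145.31 144.2   54.91  -2.6   -0.16]
 [ 36.57 147.81 147.46  54.94  -0.26  -1.09]
 [ 36.83 150.31 150.23  54.94   2.66  -0.17]
 [ 37.08 152.81 152.99  54.94   2.13   0.2 ]
 [ 37.34 155.31 155.38  54.93   0.34  -0.67]
 [ 37.6  157.81 157.52  54.97   1.02   0.05]
 [ 37.86 160.31 159.89  55.    -0.12  -0.26]
 [ 38.12 162.81 162.36  54.98  -1.65  -0.07]
 [ 38.38 165.31 164.78  54.99   0.28  -0.42]
 [ 38.63 167.81 167.25  54.97  -0.26   0.22]] 54.326223149092264
[[ 38.92 164.75 164.43  54.96 
[... 278 characters left out ...]
 0.59]
 [ 40.73 147.25 148.65  54.98   6.    -0.69]
 [ 40.98 144.75 146.58  54.97   6.94  -0.22]
 [ 41.24 142.25 144.12  54.92   7.01  -0.78]
 [ 41.5  139.75 141.84  54.92   8.45  -0.59]
 [ 41.76 137.25 139.37  54.92   8.96  -0.  ]
 [ 42.02 134.75 136.82  54.93   7.48  -0.95]
 [ 42.27 132.25 133.81  54.91   4.41   0.07]
 [ 42.53 129.75 131.01  54.9    3.2   -0.2 ]
 [ 42.79 127.25 127.98  54.9    1.24  -0.12]
 [ 43.05 124.75 125.05  54.89   0.35   0.21]
 [ 43.31 122.25 122.25  54.91  -1.09   0.46]
 [ 43.57 119.75 119.56  54.87  -1.33   0.1 ]
 [ 43.83 117.25 117.56  54.92   1.49   0.64]
 [ 44.08 114.75 115.09  54.91   0.64  -0.87]
 [ 44.34 112.25 112.65  54.9    0.23  -0.44]] 54.29860618553996
```

```bash
python3 - <<'E'
from h import *
b=np.load("bias.npy"); np.set_printoptions(suppress=True,linewidth=120)
C=np.array([571.645,8.729])
def now():
    s=arm.state(); e=np.array(s["ee_pos"])[:2]-C; th=np.arctan2(e[1],e[0]); t=np.array([-np.sin(th),np.cos(th)])
    print(round(s["time_s"],2),round(np.degrees(th),2),round((np.array(s["force"])-b)[:2]@t,2),np.round(s["ee_pos"],2)); return np.degrees(th)
def go(a,v): th=np.radians(a); arm.servo_line([*(C+54.6*np.array([np.cos(th),np.sin(th)])),Z],speed=v)
for a in(118,124,130,134): go(a,35)
a=136; x=now()
while x<137 and a<142:
    a+=min(2,max(.5,137-x)); go(a,20); x=now()
go(138,15); arm.hold(.15); x=now()
arm.hold(.3); now()
E
```

```text
45.54 133.08 -3.15 [534.13  48.84  79.49]
45.88 135.81 -8.85 [532.27  47.01  79.52]
46.13 136.51 -10.14 [531.82  46.51  79.57]
46.38 137.26 -9.67 [531.33  45.98  79.57]
46.79 137.14 -3.22 [531.39  46.08  79.49]
47.09 137.15 -3.55 [531.38  46.07  79.49]
```

```bash
python3 - <<'E'
from h import *
C=np.array([571.645,8.729]); th=np.radians(137.4)
arm.servo_line([*(C+54.7*np.array([np.cos(th),np.sin(th)])),Z],speed=15); arm.hold(.15)
print(np.round(arm.state()["force"],2))
arm.command_gripper(34); p=arm.state()["ee_pos"]
arm.servo_line([p[0],p[1],170],speed=120)
arm.servo_line([490,90,300],speed=250); arm.command_gripper(0,20)
rs={}
for i in range(2):
    if i: arm.servo_line([440,140,260],speed=250)
    P=arm.camera_params("wrist"); im,d=save("wrist",f"v{i}")
    for n in("knob","marker_top"):
        for q in arm.pinpoint("wrist",n)[:1]:
            o,v=ray("wrist",q["pixel"],P); r,c=np.clip(np.round(q["pixel"]).astype(int),0,[479,639]); rs.setdefault(n,[]).append((o,v))
            print(n,np.round(q["pixel"]),round(q["conf"],2),np.round(o+v*d[r,c],1))
for n in rs:
    if len(rs[n])>1: print("TRI",n,[np.round(k,1) for k in tri(rs[n])])
print(arm.state()["time_s"])
E
```

```text
[ 2.32 -0.04  7.95]
knob [168. 369.] 0.88 [529.4  46.7 112.7]
marker_top [195. 249.] 0.66 [505.6 146.9  99.1]
knob [103. 448.] 0.78 [528.2  49.4 113.9]
marker_top [138. 309.] 0.86 [504.1 144.9  99.2]
TRI knob [array([528.5,  45.5, 101.6]), array([0.3, 0.3])]
TRI marker_top [array([505. , 145.7, 101.2]), array([1.2, 1.2])]
51.325
```

View pics/v1.png

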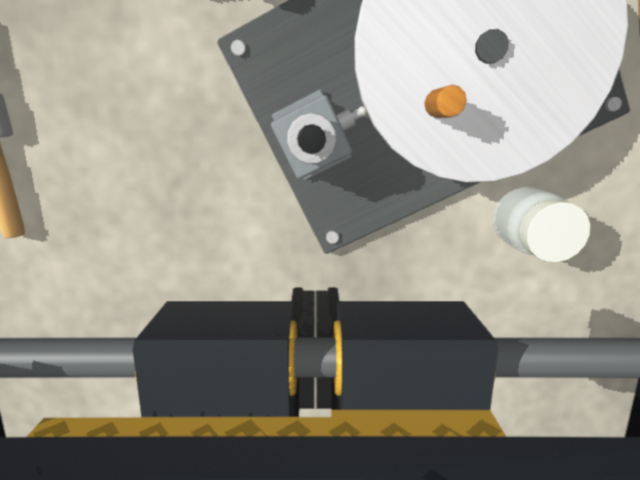

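The picture shows the cap at (310,139) and the knob at (445,101), both clear, with the gripper shut. The knob's angle matches 137° once I allow for the camera bias. Pressing the cap now.

```bash
python3 - <<'E'
from h import *
x,y=506.3,144.8
arm.servo_line([x,y,125],speed=180); arm.hold(.2)
f0=np.array(arm.state()["force"])[2]
arm.servo_line([x,y,103],speed=50,guard=6)
for k in range(20):
    z=103-k*1.0
    arm.servo_line([x,y,z],speed=20); s=arm.state(); fz=s["force"][2]-f0
    print(round(z,1),round(s["ee_pos"][2],2),round(fz,2))
    if fz>9: break
arm.hold(.15); print(arm.state()["force"][2]-f0, arm.state()["time_s"])
E
```

```text
103.0 103.34 0.19
102.0 101.97 -0.1
101.0 100.9 0.56
100.0 99.88 0.65
99.0 99.19 2.2
98.0 98.18 3.96
97.0 97.15 3.54
96.0 96.11 4.06
95.0 95.1 3.86
94.0 94.12 5.5
93.0 93.36 7.81
92.0 93.25 13.38
13.280897289403553 56.25
```

```bash
python3 - <<'E'
from h import *
arm.servo_line([506.3,144.8,130],speed=60); arm.servo_line([460,160,300],speed=180)
P=arm.camera_params("wrist"); im,d=save("wrist","v2")
for n in("knob","marker_top"):
    for q in arm.pinpoint("wrist",n)[:1]:
        o,v=ray("wrist",q["pixel"],P); r,c=np.round(q["pixel"]).astype(int); print(n,np.round(o+v*d[r,c],1))
arm.hold(.3); print(arm.state()["time_s"]); print(arm.job_done())
E
```

```text
knob [436.8 -44.2  49.1]
marker_top [505.4 142.  100.2]
58.6167
the job is handed in; nothing more can be done
None
```

The high spot was found at knob angle ≈137° and set at the pointer. I pressed the cap once to its full 6 mm and it came back up (top at ~100 mm). I handed the job in at 58.6 s; my last camera check of the knob misread, so the wheel's final stand rests on the check made just before pressing, and no verdict was returned.

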